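# Step the light-source selector to its fifth position and press start

## Task

With a fingertip, push the pointer of the blue light-source controller's selector round clockwise, click by click, to the fifth position, counting the large red dot as the first, and do not let it go beyond the fifth. Then press the green button right down and let it come up again. Push only: do not pinch the pointer, do not press the green button before the selector is set, and leave the things standing round the controller where they are.

Things in the scene. Friction and masses are not known exactly. Their poses are not given: they have to be found in the camera images.
- controller: Blue box with a white level top, 140 x 220 x 52 mm (x, y, z), fixed to the bench; origin at the centre of its underside; at zero yaw x points away from the robot and y to its left. On the top: the selector, its upright axis at (0, 0.040) in this frame, and the green button at (-0.010, -0.065).
- selector (a joint): Selector angle in rad, clockwise from above; 0 at position 1, 0.524 a click, so position 5 is 2.094 (8, the last: 3.665). Starts at position 1, 2 or 3. A sprung detent holds each position: 2 to 3 N sideways at 30 mm from the axis moves it; past halfway between two positions it snaps by itself into the next and stays there.
- selector_axis (a point): The selector's axis at the height of its top, 76.5 mm above the bench. It is a black pointer bar 10 mm wide with upright sides, from 10 mm behind the axis to 42 mm before it, underside 4 mm and top 24 mm above the white top, with a 21 mm round hub on the axis. A white line on top runs towards the pointing end.
- pointer_tip (a point): Middle of the upper edge of the pointer's pointing end, 42 mm from the axis. For clockwise push the upright side that lies left of the pointer as seen from the axis towards this end. More than 2.5 N on both sides of the pointer's centre line at once counts as pinching.
- position5 (a point): The dot of position 5 on the white top. Eight dots lie at 52 mm radius round the selector, 30 degrees apart: the large red one (11 mm) is position 1, at 105 degrees from the box's x axis towards its y axis; seven small black ones follow clockwise seen from above, position 5 being at -15 degrees.
- start_button (a joint): Travel of the green button in m: 0 up, 0.006 fully down (about 5 N there); a spring lifts it again.
- start_button_top (a point): Centre of the top face of the green button, a disc of 28 mm diameter in a black housing; it is pressed straight down.
- objective: White objective in its screw case with black ends, 34 mm across and 68 mm tall, standing loose in front of the box; origin at the centre of its underside.
- lens: Lens in a black threaded ring, 33 mm across and 10 mm high, lying loose in front of the box; origin at the centre of its underside.
- vial: Small glass vial with a black screw cap, 28 mm across and 60 mm tall, standing loose to the left of the box; origin at the centre of its underside.

How it is judged (in metres and radians):
On the way, in this order (a step that is already met when the one before it is completed fails the run):
1. the selector stands in position 5 (value of joint selector between 1.974 and 2.214 rad and velocity of joint selector below 0.1 rad/s), for 0.2 s.
2. the green button is pressed down (value of joint start_button above 0.0048 m), for 0.05 s.
At the end, for the whole second after the job is handed in: The selector rests in position 5 (2.094 rad, within 0.12), the green button has been pressed at least 4.8 mm down and is up again (below 1.5 mm), and the objective, lens and vial are within 15 mm of where they stood (value of joint selector between 1.974 and 2.214 rad and value of joint start_button below 0.0015 m and distance of each of objective, lens, vial from where it was at the start of the episode below 0.015 m); the robot touches nothing.
It fails at once if the selector is turned beyond position 5 (past 2.36 rad, the tipping point to position 6) (value of joint selector above 2.36 rad).
It fails at once if the pointer is pinched: more than 2.5 N from the fingers on both of its halves ((contact force between the fingers and pointer_left above 2.5 N or contact force between the fingers and pointer_left_hub above 2.5 N) and (contact force between the fingers and pointer_right above 2.5 N or contact force between the fingers and pointer_right_hub above 2.5 N)).
It fails at once if the green button is pressed in while the selector is not in position 5 (value of joint start_button above 0.0015 m and (value of joint selector below 1.974 rad or value of joint selector above 2.214 rad)).
It fails at once if the objective, lens or vial is pushed 15 mm away, lifted or tipped over (distance of any of objective, lens, vial from where it was at the start of the episode above 0.015 m or angle between any of objective, vial's own z axis and vertical above 0.5 rad).
It also fails if it takes over 64 s, if anything falls off the work surface, if the arm or the gripper's body presses on something with over 40 N, if the wrist force passes 120 N, or if a joint passes its speed limit or range.

## Robot

A 6-joint arm with a two-finger parallel gripper is mounted at the origin on a cart in front of the work surface, level with it; the furniture and walls round the work are solid. World frame = base frame: x ahead of the robot, y to its left, z up, the work surface at z = 0. Lengths are in m, angles in degrees, forces in N, time in s.
With the tool pointing down it reaches from about 0.2 to 0.875 m from the base axis. Payload 3.4 kg.
Tool frame: the origin (TCP) lies midway between the tips of the shut fingers; the grasp point (between the pads) lies env.grip_depth behind it (env.grip_depth is the distance from the TCP to the grasp point, in m); z points along the fingers, y is the line along which they close (so a half turn about z gives the same grasp; the last joint's range is limited). The gripper opens to 94 mm and grips with 3 to 60 N. Pads are 16 mm wide; open, the fingers measure 119 mm over their backs; the gripper's body (75 mm by 177 mm) begins 78 mm behind the grasp point.
Start: joints at [67.265, 15.808, 86.224, -0, 77.962, -6.933], TCP at [0.157, 0.553, 0.205] pointing down, gripper open.
Joint ranges: [-165.64, 165.64], [-43.16, 119.46], [12.63, 154.43], [-67.54, 247.53], [6.08, 155.33], [-154.97, 154.97]. Speed limits (degrees/s): [147.25, 147.25, 180, 180, 180, 180].

## Interface

Orientations are given as [roll, pitch, yaw] about the fixed x, y, z axes, in that order (R = Rz(yaw) Ry(pitch) Rx(roll)).
In Python, from station import env gives the robot as it stands.
- The arm moves only by the shell command python3 -m handwheel 'ROWS' [FORCE]. ROWS is JSON, one flat list of numbers, 7 for each row, row after row: the shift along the tool's x, y, z normalised to -1 to 1, where 1 is 400 mm, then the turn, a rotation vector about the tool's x, y, z normalised to -1 to 1, where 1 is 360 degrees, then the opening, from -1 (shut) to 1 (fully open). In form: [dx, dy, dz, rx, ry, rz, hand, dx, dy, dz, rx, ry, rz, hand, ...]. A call has exactly 8 rows; each row is the pose to reach, as a shift and turn from the pose commanded when the call began, along the tool's axes at that moment, turning the shorter way round; what a row does not reach only later rows make up. A row lasts 1/12 s, in which the tool goes at most 41.7 mm and 7.16 degrees, less where a joint would pass 70% of its speed; a pose out of reach is approached as far as the arm can. A call with a number of a shift or a turn outside -1 to 1 is refused whole. A call with a gripper value outside its range is refused whole. The fingers move at their own pace and stop on an object; FORCE is the grip in N (left out, the last holds). Time passes only in rows, so rows that repeat a pose let the fingers close, or fill a call up. It gives the time, the measured TCP pose, the force, the opening and the grip force at its end, in the units of the state.
- env.state(): the state, without advancing time (a new reading comes with each control period).
- env.snapshot(name): name is "side" or "top"; returns the picture (400x640x3 uint8, red, green, blue); there is no depth.
- env.camera_model(name): a dict with "mtx" (3x3 intrinsics, pixels), "k1" (the pictures are not rectified: a ray, as slopes to the right and down, at radius r is drawn at 1 + k1 r^2 times it, then the intrinsics apply), "pose" (4x4, takes a point from camera to world coordinates). Camera axes: x right, y down, z forward; pixel columns grow to the right and rows downward; lengths in m; the calibration is good to about 2 mm. A picture is of the moment at which its call begins. camera_model takes no time and is no camera call.
- env.hand_in(): hands the job in; it is judged then, once.
Trained networks look in the newest picture that a camera, given by its name, has taken for a name from the list of things; names that differ only in an ending like _2 or _b are one class to them, and where a whole thing is asked for, a point or a joint stands for the part that bears it (a point fixed in the world has none). Each returns a list of dicts, best first, with "p" (0 to 1); they miss things now and then, are a little off and sometimes report something else, mostly with a low value. They report only what shows in the picture. A call takes as long as a camera call.
- env.find_in(camera, target): "extent" ([left, top, right, bottom] in pixels, round what is visible of it).
- env.outline_of(camera, target): "pixels" (400x640 bool, what is visible of it) and "extent" ([left, top, right, bottom] in pixels, round what is visible of it).
The state is a dict: "time": time; "qpos": joint angles; "qvel": joint speeds; "tau": joint torques, N m; "ee_pos": TCP position; "tool_rot": TCP orientation; "ft_force": force on the tool from outside, world axes, zero at the start; "torque": the same for the moment, N m; "gripper_width": opening from 0.0 (shut) to 1.0 (fully open); "finger_force": force on a finger pad.
Only numpy, scipy, OpenCV 4.12 (cv2) and the standard library are available. Lean on these libraries where they do the work, as an engineer would, in place of code of your own. Each camera call takes 0.05 s, during which the arm holds its last target. There are 200 camera calls.

## Working session

There is one attempt and no reset: what is moved stays moved. The work goes in short steps, Python scripts to look and compute and a shell command to move; the robot and the scene stay as the last step left them, time stands still between calls to the robot, and variables do not carry over. Pictures are saved under pics/ and viewed, at most 10 in all, crops included, and the job is handed in when it is done.

```bash
mkdir -p pics; cat > h.py <<'E'
from station import env
import numpy as np, cv2
def snap(c,name=None):
    im=env.snapshot(c)
    if name: cv2.imwrite('pics/'+name,im[:,:,::-1])
    return im
def ray(c,u,v):
    m=env.camera_model(c);K=np.array(m['mtx']);T=np.array(m['pose'])
    d=np.linalg.inv(K)@[u,v,1];r=d[:2]/d[2];s=r.copy()
    for _ in range(20): s=r/(1+m['k1']*(s@s))
    return T[:3,3],T[:3,:3]@np.array([s[0],s[1],1])
def onz(c,u,v,z):
    o,d=ray(c,u,v);return o+d*(z-o[2])/d[2]
def proj(c,p):
    m=env.camera_model(c);T=np.linalg.inv(np.array(m['pose']));q=T[:3,:3]@np.array(p)+T[:3,3]
    s=q[:2]/q[2];s=s*(1+m['k1']*(s@s));return (np.array(m['mtx'])@[s[0],s[1],1])[:2]
E
python3 - <<'E'
from h import *
for c in('top','side'):
    snap(c,c+'0.png'); m=env.camera_model(c);print(c,np.round(m['pose'],3).tolist(),m['k1'])
    for t in('controller','selector','start_button','start_button_top','pointer_tip','position5','objective','lens','vial'):
        for r in env.find_in(c,t)[:2]: print(t,round(r['p'],2),np.round(r['extent'],1))
s=env.state();print(s['ee_pos'],s['tool_rot'],s['time'],env.grip_depth)
E
```

```text
top [[-0.003, -0.993, 0.119, 0.36], [-1.0, 0.006, 0.03, 0.325], [-0.031, -0.119, -0.992, 0.904], [0.0, 0.0, 0.0, 1.0]] -0.01909447937367339
controller 0.69 [289.1 140.3 392.2 215.5]
controller 0.22 [305.2 160.6 330.4 184. ]
selector 0.52 [310.5 162.3 330.1 187.5]
selector 0.23 [304.6 226.4 319.2 247.1]
start_button_top 0.42 [367.3 175.7 378.4 188.7]
pointer_tip 0.71 [304.9 159.4 328.5 184. ]
pointer_tip 0.59 [289.6 143.5 393.  213.7]
position5 0.71 [289.5 143.7 393.1 212.9]
objective 0.79 [302.  223.2 322.7 244.3]
objective 0.31 [286.9 141.2 393.6 215.1]
lens 0.6 [343.3 230.5 346.7 235.5]
vial 0.54 [260.8 181.4 278.5 196.8]
side [[-0.95, -0.154, 0.273, 0.246], [-0.314, 0.472, -0.824, 1.06], [-0.002, -0.868, -0.497, 0.506], [0.0, 0.0, 0.0, 1.0]] -0.015940634382301627
controller 0.64 [272.4 175.7 374.5 257.3]
selector 0.77 [299.  199.  324.1 214.3]
start_button_top 0.52 [334.  173.7 345.5 186.7]
start_button_top 0.49 [372.  215.1 388.4 256. ]
pointer_tip 0.74 [293.6 197.1 328.  217.1]
position5 0.91 [271.  175.8 375.4 258.3]
objective 0.65 [373.1 214.8 390.5 256.3]
objective 0.53 [295.3 239.5 312.  270.2]
lens 0.47 [384.2 227.  390.1 239.5]
vial 0.89 [299.4 238.9 313.2 275.3]
[0.15661803 0.55331423 0.20551751] [1.79991901e+02 2.41696153e-03 1.64198461e+02] 1.0 0.0188
```

```bash
python3 - <<'E'
import cv2,numpy as np
a=cv2.imread('pics/top0.png')[125:265,245:415];b=cv2.imread('pics/side0.png')[150:290,250:420]
f=lambda i:cv2.resize(i,None,fx=3.4,fy=3.4,interpolation=cv2.INTER_CUBIC)
x=f(a);y=f(b)
cv2.imwrite('pics/c0.png',x);cv2.imwrite('pics/c1.png',y)
E
```

```text
(no output)
```

View pics/c0.png

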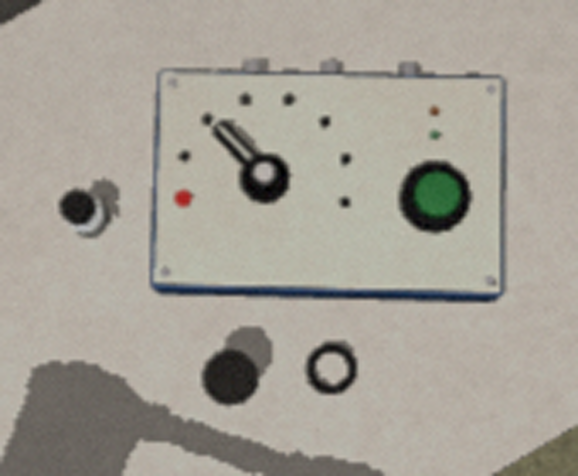

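View pics/c1.png

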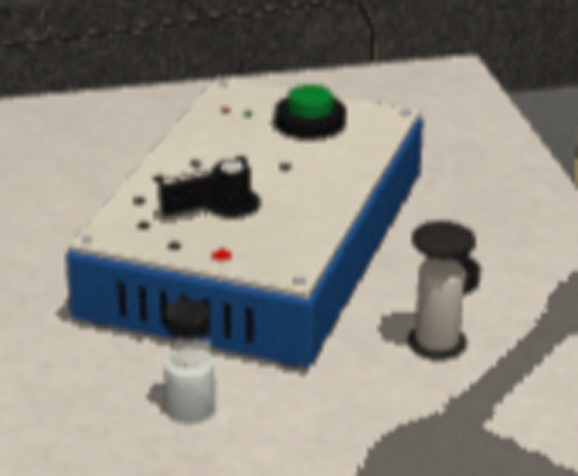

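The top view shows the pointer at dot 3, counting the red dot at crop (183,198) as 1. Dot 5 is at crop (289,99), the hub at (264,176) and the button at (436,194). I'll fit the box pose to the dots.

```bash
python3 - <<'E'
from h import *
from scipy.optimize import least_squares
px=np.array([(183,198),(184,156),(207,119),(245,99),(289,99),(325,121),(346,158),(345,202)])
P=np.array([onz('top',245+x/3.4-.35,125+y/3.4-.35,.052)[:2] for x,y in px])
a=np.radians(105-30*np.arange(8))
L=np.c_[.052*np.cos(a),.04+.052*np.sin(a)]
R=lambda t:np.array([[np.cos(t),-np.sin(t)],[np.sin(t),np.cos(t)]])
s=least_squares(lambda q:((R(q[2])@L.T).T+q[:2]-P).ravel(),[.4,.3,0])
q=s.x;print('ctrl',q,np.degrees(q[2]),'rms',np.sqrt(np.mean(s.fun**2)))
ax=R(q[2])@[0,.04]+q[:2];bt=R(q[2])@[-.01,-.065]+q[:2];print('axis',ax,'btn',bt)
w=lambda p,z:onz('top',245+p[0]/3.4-.35,125+p[1]/3.4-.35,z)
print('btn px',w((436,194),.06),'hub',w((264,174),.0765))
for n,b in(('tip',(218,127)),): print(n,w(b,.0765), np.degrees(np.arctan2(*(w(b,.0765)[:2]-ax)[::-1]))-np.degrees(q[2]))
for n,p in(('axis',[*ax,.0765]),('btn',[*bt,.065]),('pos5',[*(R(q[2])@L[4]+q[:2]),.052])):
  print(n,(proj('side',p)+.35-[250,150])*3.4)
print('vial cap',w((78,207),.06),'obj',w((231,376),.068),'lens',w((331,368),.01))
m=env.state();print(m['ee_pos'],m['time'])
E
```

```text
ctrl [ 0.50059933  0.29455243 -0.02846424] -1.630880887558305 rms 0.0002742866294646266
axis [0.50173775 0.33453623] btn [0.48875345 0.22986337]
btn px [0.48985053 0.22949229 0.06      ] hub [0.50030249 0.33460217 0.0765    ]
tip [0.52943086 0.36237297 0.0765    ] 46.77907182143454
axis [234.31377022 164.97786911]
btn [312.08211815 104.1191525 ]
pos5 [160.56215529 177.21661475]
vial cap [0.48341263 0.4496079  0.06      ] obj [0.37912336 0.35511579 0.068     ] lens [0.38531909 0.29309108 0.01      ]
[0.15661803 0.55331423 0.20551751] 1.0
```

Fit rms is 0.3 mm, and the side view agrees: the axis projects to (234,165). The pointer is at position 3, about 43° in world axes, so it needs two clicks. Next I'll write a helper that converts a target pose into row values.

```bash
cat >> h.py <<'E'
AX=np.array([.5012,.3345]);BT=np.array([.489,.2297]);YAW=-1.63
from scipy.spatial.transform import Rotation as Ro
def rows(pos,yaw,cur=None):
    """normalised shift + turn from commanded pose cur=(pos,yaw) (default measured) to pos,yaw (tool down)"""
    s=env.state()
    p0,y0=cur if cur else (s['ee_pos'],s['tool_rot'][2])
    R0=Ro.from_euler('xyz',[180,0,y0],degrees=True)
    d=R0.inv().apply(np.array(pos)-p0)/.4
    return np.round(d,4),round(-(((yaw-y0+180)%360)-180)/360,4)
def polar(phi,off,r=.030,z=.060):
    """phi: box-frame angle of pointer; off: distance ccw of its centre line; yaw = phi+180"""
    f=np.radians(phi+YAW);u=np.array([np.cos(f),np.sin(f)]);n=np.array([-u[1],u[0]])
    return [*(AX+r*u+off*n),z],phi+YAW+180
E
python3 -c "
from h import *
print(polar(45,.030),rows(*polar(45,.030,z=.15)))"
```

```text
([np.float64(0.5024068203952221), np.float64(0.3769092393769763), 0.06], 223.37) (array([-0.9519, -0.1889,  0.1388]), np.float64(-0.1644))
```

```bash
python3 -m handwheel '[-0.952,-0.189,0.05,0,0,-0.1644,-1, -0.952,-0.189,0.05,0,0,-0.1644,-1, -0.952,-0.189,0.05,0,0,-0.1644,-1, -0.952,-0.189,0.05,0,0,-0.1644,-1, -0.952,-0.189,0.05,0,0,-0.1644,-1, -0.952,-0.189,0.05,0,0,-0.1644,-1, -0.952,-0.189,0.05,0,0,-0.1644,-1, -0.952,-0.189,0.05,0,0,-0.1644,-1]' 20
python3 -c "
from h import *
print(rows(*polar(45,.030,z=.10)))"
```

```text
time: 1.67
ee_pos: [0.4355, 0.411, 0.1895]
tool_rot: [180.0, 0.0, -141.9]
ft_force: [-0.0, 1.0, 0.1]
gripper_width: 0.47
finger_force: 0.0
(array([-0.0789, -0.1703,  0.2238]), np.float64(-0.0146))
```

```bash
python3 -m handwheel '[-0.079,-0.170,0.1,0,0,-0.0146,-1, -0.079,-0.170,0.1,0,0,-0.0146,-1, -0.079,-0.170,0.15,0,0,-0.0146,-1, -0.079,-0.170,0.224,0,0,-0.0146,-1, -0.079,-0.170,0.224,0,0,-0.0146,-1, -0.079,-0.170,0.224,0,0,-0.0146,-1, -0.079,-0.170,0.224,0,0,-0.0146,-1, -0.079,-0.170,0.224,0,0,-0.0146,-1]'
python3 - <<'E'
from h import *
print(polar(45,.030,z=.10),rows(*polar(45,.030,z=.06)))
a=snap('top','t1.png')[125:265,245:415];b=snap('side','s1.png')[150:290,250:420]
print(env.state()['gripper_width'])
cv2.imwrite('pics/c2.png',cv2.resize(np.hstack([a,b])[:,:,::-1],None,fx=2.35,fy=2.35,interpolation=cv2.INTER_CUBIC))
E
```

```text
time: 2.33
ee_pos: [0.5015, 0.3789, 0.102]
tool_rot: [-180.0, 0.2, -136.9]
ft_force: [0.3, 0.9, -0.4]
gripper_width: 0.006
finger_force: 0.0
([np.float64(0.5024068203952221), np.float64(0.3769092393769763), 0.1], 223.37) (array([ 0.0017, -0.0051,  0.1049]), np.float64(-0.0008))
0.005713481184941302
```

View pics/c2.png

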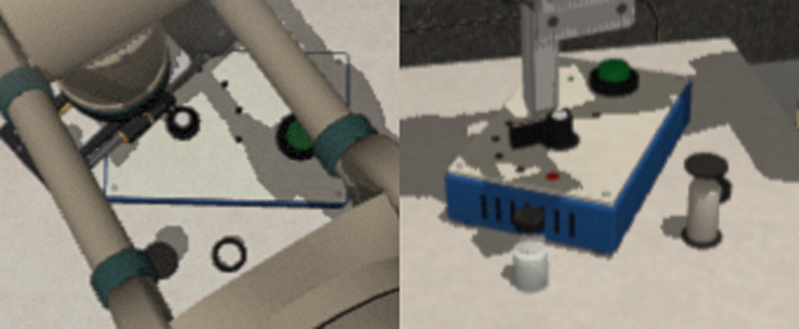

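The side view shows the shut fingertip at about pixel (310,198), above the pointer. I'll check that against the projection while I work out the arc.

```bash
python3 - <<'E'
from h import *
s=env.state();print(proj('side',s['ee_pos']), proj('side',[*AX,.0765]))
c=polar(45,.030);print('down',rows(*c,cur=(polar(45,.03,z=.10))))
for st,en in((45,15),(15,-15)):
  cur=polar(45,.03) if st==45 else polar(19,.0175)
  print([ (round(x,1),rows(*polar(x,.0175),cur=cur)) for x in (np.linspace(45,19,7) if st==45 else np.linspace(15,-11,7))])
E
```

```text
[310.36946359 197.2381951 ] [318.84634556 198.20769329]
down (array([ 0. , -0. ,  0.1]), -0.0)
[(np.float64(45.0), (array([-0.    , -0.0313, -0.    ]), np.float64(-0.0))), (np.float64(40.7), (array([-0.0031, -0.037 , -0.    ]), np.float64(0.012))), (np.float64(36.3), (array([-0.0057, -0.0431, -0.    ]), np.float64(0.0241))), (np.float64(32.0), (array([-0.0079, -0.0492, -0.    ]), np.float64(0.0361))), (np.float64(27.7), (array([-0.0096, -0.0556, -0.    ]), np.float64(0.0481))), (np.float64(23.3), (array([-0.0109, -0.062 , -0.    ]), np.float64(0.0602))), (np.float64(19.0), (array([-0.0116, -0.0686, -0.    ]), np.float64(0.0722)))]
[(np.float64(15.0), (array([-0.0029, -0.0053, -0.    ]), np.float64(0.0111))), (np.float64(10.7), (array([-0.0055, -0.0113, -0.    ]), np.float64(0.0231))), (np.float64(6.3), (array([-0.0078, -0.0175, -0.    ]), np.float64(0.0352))), (np.float64(2.0), (array([-0.0095, -0.0238, -0.    ]), np.float64(0.0472))), (np.float64(-2.3), (array([-0.0108, -0.0303, -0.    ]), np.float64(0.0593))), (np.float64(-6.7), (array([-0.0115, -0.0368, -0.    ]), np.float64(0.0713))), (np.float64(-11.0), (array([-0.0118, -0.0434, -0.    ]), np.float64(0.0833)))]
```

```bash
python3 -m handwheel '[0,0,0.025,0,0,0,-1, 0,0,0.05,0,0,0,-1, 0,0,0.075,0,0,0,-1, 0,0,0.1,0,0,0,-1, 0,0,0.1,0,0,0,-1, 0,0,0.1,0,0,0,-1, 0,0,0.1,0,0,0,-1, 0,0,0.1,0,0,0,-1]'
python3 -c "
from h import *
print(env.state()['ee_pos'],polar(45,.03))"
```

```text
time: 3.1
ee_pos: [0.5011, 0.3779, 0.0602]
tool_rot: [-180.0, 0.0, -137.0]
ft_force: [-0.5, -0.4, 0.3]
gripper_width: 0.006
finger_force: 0.0
[0.50108415 0.37791291 0.06017876] ([np.float64(0.5024068203952221), np.float64(0.3769092393769763), 0.06], 223.37)
```

```bash
python3 -m handwheel '[0,-0.015,0,0,0,0,-1, 0,-0.03,0,0,0,0,-1, -0.0015,-0.034,0,0,0,0.006,-1, -0.003,-0.037,0,0,0,0.012,-1, -0.0045,-0.04,0,0,0,0.018,-1, -0.0057,-0.043,0,0,0,0.024,-1, -0.0057,-0.043,0,0,0,0.024,-1, -0.0057,-0.043,0,0,0,0.024,-1]'
python3 -c "
from h import *
print(env.state()['ee_pos'],polar(36.3,.0175))"
```

```text
time: 3.77
ee_pos: [0.5147, 0.3665, 0.0602]
tool_rot: [-180.0, 0.1, -145.6]
ft_force: [0.5, 1.3, 0.8]
gripper_width: 0.005
finger_force: 0.3
[0.51471115 0.36653995 0.0602348 ] ([np.float64(0.5159184030648959), np.float64(0.3659582041957144), 0.06], 214.67)
```

```bash
python3 -c "
from h import *
s=env.state();c=(s['ee_pos'],s['tool_rot'][2])
for x in (32,28,24,21): print(x,rows(*polar(x,.0175),cur=c))"
```

```text
32 (array([-0.0048, -0.0086,  0.0006]), np.float64(0.0113))
28 (array([-0.0072, -0.0142,  0.0006]), np.float64(0.0224))
24 (array([-0.0093, -0.0199,  0.0006]), np.float64(0.0335))
21 (array([-0.0106, -0.0242,  0.0006]), np.float64(0.0418))
```

```bash
python3 -m handwheel '[-0.0024,-0.0043,0,0,0,0.0056,-1, -0.0048,-0.0086,0,0,0,0.0113,-1, -0.006,-0.0114,0,0,0,0.0168,-1, -0.0072,-0.0142,0,0,0,0.0224,-1, -0.0083,-0.017,0,0,0,0.028,-1, -0.0093,-0.02,0,0,0,0.0335,-1, -0.0106,-0.0242,0,0,0,0.0418,-1, -0.0106,-0.0242,0,0,0,0.0418,-1]'
python3 - <<'E'
from h import *
s=env.state();c=(s['ee_pos'],s['tool_rot'][2]);print(c,polar(21,.0175))
a=snap('top','t2.png')[125:265,245:415];b=snap('side','s2.png')[150:290,250:420]
cv2.imwrite('pics/c3.png',cv2.resize(np.hstack([a,b])[:,:,::-1],None,fx=2.35,fy=2.35,interpolation=cv2.INTER_CUBIC))
E
```

```text
time: 4.43
ee_pos: [0.5236, 0.3606, 0.0599]
tool_rot: [-180.0, 0.0, -160.7]
ft_force: [-0.0, 0.4, -0.1]
gripper_width: 0.01
finger_force: 0.0
(array([0.52358032, 0.36061062, 0.05993941]), np.float64(-160.66483324259417)) ([np.float64(0.523697717151654), np.float64(0.36095945432098275), 0.06], 199.37)
```

View pics/c3.png

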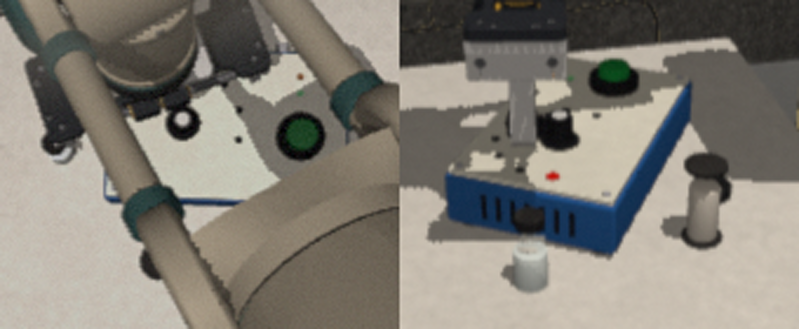

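There is no residual force and the pointer has moved on behind the finger, so it appears to have snapped to position 4. Now the second click, with the arc ending 7° short of position 5.

```bash
python3 -c "
from h import *
s=env.state();c=(s['ee_pos'],s['tool_rot'][2])
for x in (17,13,9,5,1,-3,-6,-8): print(x,rows(*polar(x,.0175),cur=c))"
```

```text
17 (array([-0.0041, -0.0055, -0.0003]), np.float64(0.0113))
13 (array([-0.0066, -0.011 , -0.0003]), np.float64(0.0224))
9 (array([-0.0087, -0.0167, -0.0003]), np.float64(0.0335))
5 (array([-0.0104, -0.0225, -0.0003]), np.float64(0.0446))
1 (array([-0.0117, -0.0284, -0.0003]), np.float64(0.0558))
-3 (array([-0.0125, -0.0344, -0.0003]), np.float64(0.0669))
-6 (array([-0.0129, -0.0389, -0.0003]), np.float64(0.0752))
-8 (array([-0.013 , -0.042 , -0.0003]), np.float64(0.0808))
```

```bash
python3 -m handwheel '[-0.0041,-0.0055,0,0,0,0.0113,-1, -0.0066,-0.011,0,0,0,0.0224,-1, -0.0087,-0.0167,0,0,0,0.0335,-1, -0.0104,-0.0225,0,0,0,0.0446,-1, -0.0117,-0.0284,0,0,0,0.0558,-1, -0.0125,-0.0344,0,0,0,0.0669,-1, -0.0129,-0.0389,0,0,0,0.0752,-1, -0.013,-0.042,0,0,0,0.0808,-1]'
python3 - <<'E'
from h import *
s=env.state();print(polar(-8,.0175),s['ft_force'])
c=polar(-8,.0175)
print('back',rows(*polar(-8,.03),cur=c))
E
```

```text
time: 5.2
ee_pos: [0.5336, 0.3468, 0.0599]
tool_rot: [-180.0, 0.0, 170.2]
ft_force: [-0.3, -0.2, -0.8]
gripper_width: 0.006
finger_force: 0.0
([np.float64(0.5337047447877655), np.float64(0.3467348504805833), 0.06], 170.37) [-0.32355057 -0.18149905 -0.81175179]
back (array([-0.    ,  0.0313,  0.    ]), -0.0)
```

```bash
python3 -m handwheel '[0,0.03,0,0,0,0,-1, 0,0.03,0,0,0,0,-1, 0,0.03,-0.08,0,0,0,-1, 0,0.03,-0.15,0,0,0,-1, 0,0.03,-0.2,0,0,0,-1, 0,0.03,-0.2,0,0,0,-1, 0,0.03,-0.2,0,0,0,-1, 0,0.03,-0.2,0,0,0,-1]'
python3 - <<'E'
from h import *
s=env.state()
print(rows([*BT,.11],s['tool_rot'][2]))
E
```

```text
time: 5.87
ee_pos: [0.5348, 0.3587, 0.1387]
tool_rot: [-179.9, -0.1, 170.3]
ft_force: [0.0, -0.1, 0.5]
gripper_width: 0.005
finger_force: 0.0
(array([ 0.0586, -0.3372,  0.0718]), np.float64(-0.0))
```

```bash
python3 -m handwheel '[0.0586,-0.3372,0.02,0,0,0,-1, 0.0586,-0.3372,0.02,0,0,0,-1, 0.0586,-0.3372,0.02,0,0,0,-1, 0.0586,-0.3372,0.02,0,0,0,-1, 0.0586,-0.3372,0.04,0,0,0,-1, 0.0586,-0.3372,0.0718,0,0,0,-1, 0.0586,-0.3372,0.0718,0,0,0,-1, 0.0586,-0.3372,0.0718,0,0,0,-1]'
python3 - <<'E'
from h import *
a=snap('top','t4.png')[125:265,245:415];b=snap('side','s4.png')[150:290,250:420]
cv2.imwrite('pics/c4.png',cv2.resize(np.hstack([a,b])[:,:,::-1],None,fx=2.35,fy=2.35,interpolation=cv2.INTER_CUBIC))
print(rows([*BT,.09],env.state()['tool_rot'][2]),proj('side',[*BT,.065]))
E
```

```text
time: 6.53
ee_pos: [0.4894, 0.2306, 0.1097]
tool_rot: [-180.0, -0.1, 170.3]
ft_force: [0.5, -0.6, -1.0]
gripper_width: 0.002
finger_force: 0.0
(array([ 0.0024, -0.0033,  0.052 ]), np.float64(-0.0)) [341.34613166 180.22163043]
```

View pics/c4.png

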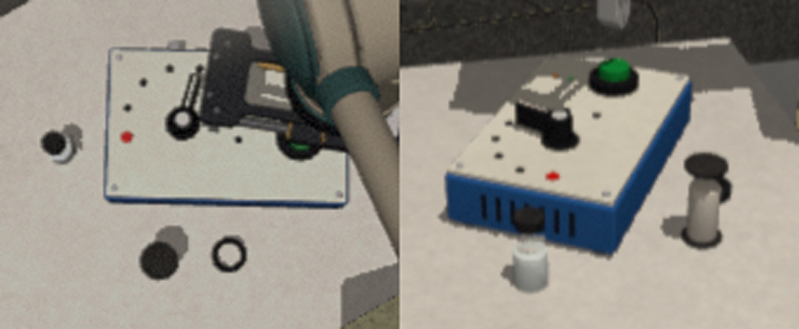

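The pointer runs from the hub (183,120) to (193,72) and points at dot 5 at (199,68), so the selector is set. The finger is above the button, so I'll descend slowly.

```bash
python3 -m handwheel '[0.001,-0.001,0.03,0,0,0,-1, 0.001,-0.002,0.05,0,0,0,-1, 0.001,-0.002,0.07,0,0,0,-1, 0.001,-0.002,0.08,0,0,0,-1, 0.001,-0.002,0.085,0,0,0,-1, 0.001,-0.002,0.09,0,0,0,-1, 0.001,-0.002,0.095,0,0,0,-1, 0.001,-0.002,0.095,0,0,0,-1]'
```

```text
time: 7.3
ee_pos: [0.4893, 0.2292, 0.0733]
tool_rot: [180.0, 0.0, 170.3]
ft_force: [-0.5, 0.9, 1.4]
gripper_width: 0.006
finger_force: 0.9
```

```bash
python3 -m handwheel '[0,0,0.002,0,0,0,-1, 0,0,0.004,0,0,0,-1, 0,0,0.006,0,0,0,-1, 0,0,0.008,0,0,0,-1, 0,0,0.01,0,0,0,-1, 0,0,0.01,0,0,0,-1, 0,0,0.01,0,0,0,-1, 0,0,0.01,0,0,0,-1]'
```

```text
time: 7.97
ee_pos: [0.4893, 0.2292, 0.0693]
tool_rot: [180.0, 0.0, 170.3]
ft_force: [-1.0, 0.1, 4.8]
gripper_width: 0.009
finger_force: 2.1
```

```bash
python3 -m handwheel '[0,0,0.002,0,0,0,-1, 0,0,0.004,0,0,0,-1, 0,0,0.005,0,0,0,-1, 0,0,0.006,0,0,0,-1, 0,0,0.007,0,0,0,-1, 0,0,0.007,0,0,0,-1, 0,0,0.007,0,0,0,-1, 0,0,0.007,0,0,0,-1]'
```

```text
time: 8.63
ee_pos: [0.4894, 0.2292, 0.068]
tool_rot: [180.0, 0.1, 170.3]
ft_force: [-3.2, -1.0, 14.8]
gripper_width: 0.006
finger_force: 7.4
```

At 14.8 N with only 1.3 mm more travel, the button is on its stop. Now I'll lift clear and check.

```bash
python3 -m handwheel '[0,0,-0.02,0,0,0,-1, 0,0,-0.08,0,0,0,-1, 0,0,-0.15,0,0,0,-1, 0,0,-0.25,0,0,0,-1, 0,0,-0.25,0,0,0,-1, -0.05,-0.2,-0.25,0,0,0,-1, -0.1,-0.5,-0.25,0,0,0,-1, -0.1,-0.5,-0.25,0,0,0,-1]'
python3 -m handwheel '[0,-0.2,0,0,0,0,-1, 0,-0.2,0,0,0,0,-1, 0,-0.2,0,0,0,0,-1, 0,-0.2,0,0,0,0,-1, 0,-0.2,0,0,0,0,-1, 0,-0.2,0,0,0,0,-1, 0,-0.2,0,0,0,0,-1, 0,-0.2,0,0,0,0,-1]'
python3 - <<'E'
from h import *
a=snap('top','t5.png')[125:265,245:415];b=snap('side','s5.png')[150:290,250:420]
cv2.imwrite('pics/c5.png',cv2.resize(np.hstack([a,b])[:,:,::-1],None,fx=2.35,fy=2.35,interpolation=cv2.INTER_CUBIC))
E
```

```text
time: 9.3
ee_pos: [0.4932, 0.1033, 0.1657]
tool_rot: [-180.0, -0.0, 170.4]
ft_force: [-0.2, -0.4, -0.0]
gripper_width: 0.001
finger_force: 0.0
time: 9.97
ee_pos: [0.4801, 0.0267, 0.1661]
tool_rot: [180.0, -0.0, 170.4]
ft_force: [-0.1, -0.3, -0.2]
gripper_width: 0.003
finger_force: 0.0
```

View pics/c5.png

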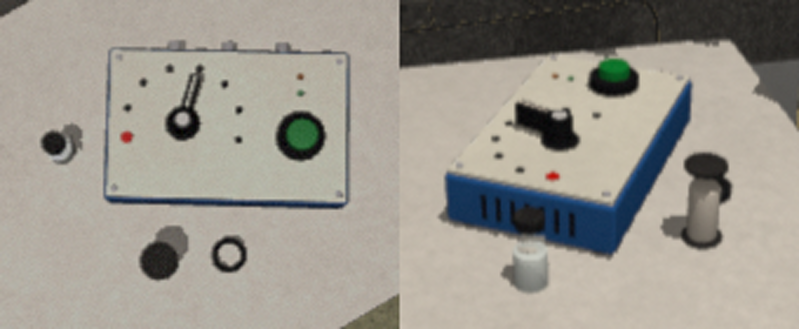

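The pointer is on dot 5 at (199,70), the green button at (300,135) is up again, and the objective, lens and vial haven't moved. The arm is clear of everything.

```bash
python3 -c "
from station import env
print(env.hand_in())"
```

```text
the job is handed in; nothing more can be done
None
```

The job is handed in, with no verdict shown: the selector was pushed from position 3 to 5, the green button was pressed to its stop (about 15 N) and came up again, and the objective, lens and vial stand where they were.

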